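# Press a stack of wood strips in the sprung laminating jig

### The arm

A 6-joint arm with a two-finger parallel gripper is mounted at the origin on a cart in front of the work surface, level with it; the furniture and walls round the work are solid. World frame = base frame: x ahead of the robot, y to its left, z up, the work surface at z = 0. Lengths are in m, angles in rad, forces in N, time in s.
With the tool pointing down it reaches from about 0.35 to 0.775 m from the base axis. Payload 5.5 kg.
Tool frame: the origin (TCP) lies midway between the tips of the shut fingers; the grasp point (between the pads) lies grasp_offset behind it (grasp_offset is the distance from the TCP to the grasp point, in m); z points along the fingers, y is the line along which they close (so a half turn about z gives the same grasp; the last joint's range is limited). The gripper opens to 85 mm and grips with 20 to 120 N. Pads are 22 mm wide; open, the fingers measure 114 mm over their backs; the gripper's body (76 mm by 85 mm) begins 54 mm behind the grasp point. The pads swing forward as they close: fully open they stand 13 mm farther back than shut.
Start: joints at [0.988, 0.313, 0.046, 1.304, 0, 1.431], TCP at [0.246, 0.52, 0.231] pointing down, gripper open.
Joint ranges: [-2.76, 2.76], [-0.86, 1.69], [-1.03, 1.26], [-2.2, 2.34], [-1.47, 1.5], [-3.14, 3.14]. Speed limits (rad/s): [2.57, 2.57, 3.14, 3.14, 3.14, 3.14].

### API

Orientations are given as a unit quaternion [w, x, y, z].
In Python, from workcell import * gives the robot as it stands.
- The arm moves only by the tool step_arm, never from a script. Its argument "deltas" is a list of rows, each a list of 7 numbers: the shift along the world's x, y, z in mm, then the turn, a rotation vector about the world's x, y, z in degrees, then the gripper's target within -1 to 1 (fully open at 1, half-way at 0, shut at -1). A call has 1 to 5 rows; each row shifts and turns the commanded pose from where the row before left it; what a row does not reach is not made up. A row lasts 1/10 s, in which the tool goes at most 50 mm and 8.59 degrees, less where a joint would pass 70% of its speed; a pose out of reach is approached as far as the arm can. A call is refused whole if a number of a shift passes 50 or a number of a turn 8.59, either way. A call with a gripper value outside its range is refused whole. The fingers move at their own pace and stop on an object; "newtons" is the grip in N (left out, the last holds). Time passes only in rows, so rows that do not move let the fingers close. It gives the time, the measured TCP pose, the force, the opening and the grip force at its end, in the units of the state.
- get_state(): the state, without advancing time (a new reading comes with each control period).
- read_camera(name): name is "scene" or "side" or "wrist"; returns a dict with "image" (420x560x3 uint8, red, green, blue), "z_map" (420x560 float32, m along the optical axis (not along the pixel's ray), 0 where there is no reading), "K" (3x3 intrinsics, pixels), "world_from_camera" (4x4, takes a point from camera to world coordinates). Camera axes: x right, y down, z forward; pixel columns grow to the right and rows downward; lengths in m; the calibration is good to about 2 mm. A picture is of the moment at which its call begins.
- hand_in(): hands the job in; it is judged then, once.
The state is a dict: "clock": time; "joint_pos": joint angles; "qvel": joint speeds; "tau": joint torques, N m; "tcp_pos": TCP position; "orientation": TCP orientation; "wrist_force": force on the tool from outside, world axes, zero at the start; "ft_torque": the same for the moment, N m; "finger_gap": finger opening in m; "grip_force": force on a finger pad.
Only numpy, scipy, OpenCV 4.12 (cv2) and the standard library are available. Lean on these libraries where they do the work, as an engineer would, in place of code of your own. Each camera call takes 0.05 s, during which the arm holds its last target. There are 200 camera calls.

### The job

Pull the parts drawer fully out to its stop, lay every wood strip from it in a neat stack, edges in line, between the pins on the sprung plate of the laminating jig, and then press the stack squarely down with the flat steel tamper until the plate bottoms out level, holding it there for two seconds. Leave the stack in the jig with the plate sprung back up, set the tamper down upright on its black rubber mat, close the drawer completely, and leave everything else on the bench where it is.

Things in the scene. Friction and masses are not known exactly. Their poses are not given: they have to be found in the camera images.
- cabinet: Low grey cabinet with one drawer, 240 (x, depth) x 370 (y, width) x 85 (z) mm; fixed; origin at the centre of its underside; its front (with the drawer) faces its own -x. Its top is at 85 mm.
- cabinet_drawer0 (a joint): Drawer pulled out along the cabinet's -x, 0 shut to 0.1656 m at its stop; may start a little open; stays where left (friction about 1 N). Inside 195 (x) x 328 (y) mm, floor 22 mm above the table, side walls up to 63 mm above the table, front panel 15 mm thick, up to 73 mm.
- cabinet_drawer0_handle (a point): Middle of the drawer's steel bar handle: a horizontal round bar 11 mm thick along the cabinet's y, 120 mm long, its axis 35 mm in front of the drawer's face (29 mm free behind the bar) and 47 mm above the table; moves with the drawer. Can be pinched from above with one finger behind the bar, the gripper opened only part way.
- jig: Laminating jig, fixed: plywood base 140 (x) x 190 (y) x 18 mm, origin at the centre of its underside, a sprung aluminium plate over its middle, long side along y. Six steel pins, 8 mm thick, tops 78 mm above the table: at x = +-31.5, y = +-52 mm and at x = 0, y = +-80.5 mm (clear room between them 55 x 153 mm). Strips lie with their long side along the jig's y.
- platen_top (a point): Centre of the sprung plate's upper face (plate 50 x 148 x 8 mm), 44 mm above the table when up; it carries the strips. z is the plate's normal: pressed off centre the plate tips (about 0.33 rad per N m).
- platen (a joint): How far the sprung plate is pressed down, m: 0 up, 0.012 bottomed out. The spring pushes 13 N at the top and 21 N at the bottom, so the strips and the tamper's own weight do not press it down; about 10 to 15 N more from the robot does.
- tamper: Flat tamper, loose, about 0.35 kg: steel foot 60 (x) x 120 (y) x 14 mm, steel neck, and on top a wooden grip bar 30 (x) x 84 (y) mm from 34 to 70 mm above the underside. Origin at the centre of the underside, z up. Grasp the bar from above across its 30 mm.
- mat: Thin black rubber mat 110 (x) x 150 (y) x 3 mm, fixed, where the tamper lives; origin at the centre of its underside.
- strip_0: Wood strip 45 (x) x 140 (y) x 28 (z) mm, loose, about 0.1 kg, at the start in the drawer with its long side along the cabinet's x; origin at the centre of its underside. May be absent.
- strip_1: Wood strip 45 (x) x 140 (y) x 28 (z) mm, loose, about 0.1 kg, at the start in the drawer with its long side along the cabinet's x; origin at the centre of its underside. May be absent.
- strip_2: Wood strip 45 (x) x 140 (y) x 28 (z) mm, loose, about 0.1 kg, at the start in the drawer with its long side along the cabinet's x; origin at the centre of its underside. May be absent.
- glue_bottle: Bystander: white glue bottle with an orange tip, 58 x 41 x 200 mm tall, behind the work; origin at the centre of its underside.
- mug: Bystander: green and white mug, 101 mm tall.
- tape_measure: Bystander: yellow tape measure, 60 mm tall.
Mind the look-alikes: they are no part of the job. Of the things that look like the mat, the larger one is meant.

How it is judged:
On the way, in this order (a step that is already met when the one before it is completed fails the run):
1. the drawer is pulled out to its stop (within 8 mm) (value of joint cabinet_drawer0 above 0.1576 m), for 0.2 s.
2. all strips lie stacked between the jig's pins, centred within 12 mm and in line within 0.12 rad, let go (horizontal distance between each of strip_0, strip_1, strip_2 and jig below 0.012 m and angle between the y axis of each of strip_0, strip_1, strip_2 and the y axis of jig, either way round below 0.12 rad and angle between each of strip_0, strip_1, strip_2's own z axis and vertical below 0.06 rad and z of each of strip_0, strip_1, strip_2 in the frame of platen_top above -0.006 m and contact force between the fingers and strip_0 below 0.5 N and contact force between the fingers and strip_1 below 0.5 N and contact force between the fingers and strip_2 below 0.5 N and linear speed of each of strip_0, strip_1, strip_2 below 0.03 m/s), for 0.3 s.
3. with the tamper on the stack, centred within 15 mm, in line within 0.17 rad and upright within 0.06 rad, the plate is pressed to the bottom (within 1 mm), level within 0.04 rad, and held 1.5 s (value of joint platen above 0.011 m and angle between platen_top's own z axis and vertical below 0.04 rad and angle between tamper's own z axis and vertical below 0.06 rad and horizontal distance between tamper and platen_top below 0.015 m and angle between the y axis of tamper and the y axis of jig, either way round below 0.17 rad and (contact force between tamper and strip_0 above 4 N or contact force between tamper and strip_1 above 4 N or contact force between tamper and strip_2 above 4 N)), for 1.5 s.
At the end, for the whole second after the job is handed in: All strips lie stacked on the sprung plate between the pins, within 12 mm of the jig's centre and 0.12 rad of its long axis, level within 0.06 rad; the plate is up again (within 3 mm); the tamper stands upright on the mat, within 35 mm of its centre; the drawer is shut (within 6 mm); all at rest (horizontal distance between each of strip_0, strip_1, strip_2 and jig below 0.012 m and angle between the y axis of each of strip_0, strip_1, strip_2 and the y axis of jig, either way round below 0.12 rad and angle between each of strip_0, strip_1, strip_2's own z axis and vertical below 0.06 rad and z of each of strip_0, strip_1, strip_2 in the frame of platen_top above -0.006 m and linear speed of each of strip_0, strip_1, strip_2, tamper below 0.02 m/s and value of joint platen below 0.003 m and value of joint cabinet_drawer0 below 0.006 m and horizontal distance between tamper and mat below 0.035 m and angle between tamper's own z axis and vertical below 0.08 rad and height (world z) of tamper below 0.015 m); the robot touches nothing.
It fails at once if a bystander (glue bottle, mug or tape measure) is moved by more than 30 mm (distance of any of glue_bottle, mug, tape_measure from where it was at the start of the episode above 0.03 m).
Of strip_0, strip_1, strip_2 only 2 to 3 are there at a start; the rules pass over those that are not, and their reading is None.
At some moment in a run one of tamper may be knocked a few centimetres aside while the robot is not near it.
Once in a run the grip may slacken for a moment while it holds something.
It also fails if it takes over 208 s, if anything falls off the work surface, if the arm or the gripper's body presses on something with over 40 N, if the wrist force passes 120 N, or if a joint passes its speed limit or range.

## Working session

There is one attempt and no reset: what is moved stays moved. The work goes in short steps, Python scripts to look and compute and a tool call to move; the robot and the scene stay as the last step left them, time stands still between calls to the robot, and variables do not carry over. Pictures are saved under pics/ and viewed, at most 14 in all, crops included, and the job is handed in when it is done.

Besides the shell and the picture viewer there is one more tool, called after ">>>" by a JSON object that holds its "fn" and its "kwargs". step_arm: Moves the arm, as the interface text tells. Its arguments: {"type":"object","properties":{"deltas":{"type":"array","items":{"type":"array","items":{"type":"number"}}},"newtons":{"type":"number"}},"required":["deltas"]}

```bash
mkdir -p pics; cat > h.py <<'E'
from workcell import *
import numpy as np, cv2
def cloud(c):
    z=c["z_map"];K=c["K"];v,u=np.indices(z.shape)
    p=np.stack([(u-K[0,2])/K[0,0]*z,(v-K[1,2])/K[1,1]*z,z,np.ones_like(z)],-1)
    w=(p@c["world_from_camera"].T)[...,:3]; w[z==0]=np.nan
    return w
def save(n,c): cv2.imwrite("pics/"+n+".png",cv2.cvtColor(c["image"],cv2.COLOR_RGB2BGR))
def rect(w,m):
    p=w[m][:,:2].astype(np.float32); p=p[~np.isnan(p[:,0])]
    r=cv2.minAreaRect(p*1000); return [np.round(r[0],1),np.round(r[1],1),round(r[2],1),len(p)]
def biggest(m):
    n,l,s,c=cv2.connectedComponentsWithStats(m.astype(np.uint8)); 
    return l==1+np.argmax(s[1:,4])
E
python3 - <<'E'
from h import *
a=read_camera("scene");b=read_camera("side")
save("scene0",a);save("side0",b)
np.savez("c0.npz",wa=cloud(a),wb=cloud(b),ia=a["image"],ib=b["image"])
print(a["world_from_camera"].round(3),b["world_from_camera"].round(3));print(get_state())
E
```

```text
[[ 0.838 -0.421  0.347  0.19 ]
 [-0.545 -0.654  0.525 -0.705]
 [ 0.006 -0.629 -0.778  0.972]
 [ 0.     0.     0.     1.   ]] [[-0.986 -0.074  0.15   0.37 ]
 [-0.167  0.409 -0.897  1.276]
 [ 0.005 -0.91  -0.416  0.688]
 [ 0.     0.     0.     1.   ]]
{'clock': 0.1, 'joint_pos': array([9.88411267e-01, 3.13922415e-01, 4.51005765e-02, 1.30362251e+00,
       6.16089694e-05, 1.43120451e+00]), 'qvel': array([ 0.00169923, -0.00062903,  0.00237999,  0.00066033,  0.00085706,
       -0.00032395]), 'tau': array([ 2.82059227e-03, -4.81725633e+01,  2.99244493e+01,  1.28331006e-02,
       -1.07080334e-04, -1.54844338e-05]), 'tcp_pos': array([0.24610035, 0.51916539, 0.23050297]), 'orientation': array([-3.19858625e-04,  2.19592319e-01,  9.75591376e-01, -7.60020757e-04]), 'wrist_force': array([0.65511111, 0.11652132, 0.48906853]), 'ft_torque': array([ 0.019754  , -0.04313001,  0.00275287]), 'grip_force': 0.0, 'finger_gap': 0.08547956013593755}
```

View pics/scene0.png

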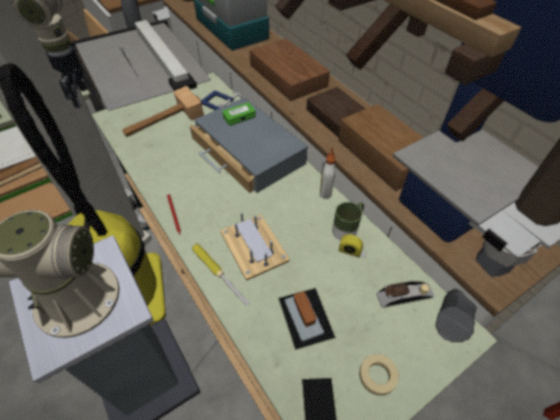

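View pics/side0.png

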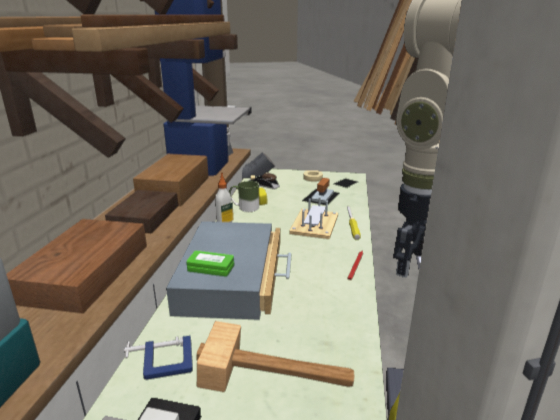

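The scene view shows the cabinet at (250,145) with its handle at (212,160) and the jig at (253,245). The tamper with its brown bar is at (305,312), on the large black mat at (305,318).

Possible mix-ups:
- **Mat:** the large one at (305,318) is the mat. The small black pad at (320,400) is a look-alike.
- **Tamper:** the one with the steel foot and bar at (305,312) is the tamper. The hand plane at (405,292) is a look-alike.
- **Handle:** it is the bar at (212,160). The clamp at (218,100) is not part of the job.

Next I'll measure these and check with a close crop.

```bash
python3 - <<'E'
from h import *
d=np.load("c0.npz");w=d["wa"];im=d["ia"]
hsv=cv2.cvtColor(im,cv2.COLOR_RGB2HSV)
z=w[...,2]
def box(u0,v0,u1,v1):
    m=np.zeros(z.shape,bool);m[v0:v1,u0:u1]=1;return m
def band(a,b): return (z>a)&(z<b)
print("cab top",rect(w,biggest(box(185,90,320,190)&band(.078,.092)&(hsv[...,2]<150))))
print("jig base",rect(w,biggest(box(210,205,300,285)&band(.010,.026))), rect(w,box(210,205,300,285)&band(.012,.024)))
print("plate",rect(w,biggest(box(210,205,300,285)&band(.038,.050))))
print("pins",[w[v,u].round(3) for v,u in np.argwhere(box(210,205,300,285)&band(.068,.085))])
print("mat",rect(w,biggest(box(270,280,345,355)&(hsv[...,2]<60))))
print("bar",rect(w,biggest(box(280,280,335,335)&band(.063,.082))))
print("foot",rect(w,biggest(box(270,280,345,355)&band(.012,.024))))
print("handle",rect(w,box(190,140,232,180)&band(.04,.06)))
for n,(u,v) in dict(bottle=(328,180),mug=(347,218),tape=(350,244)).items(): print(n,w[v,u].round(3))
c=cv2.resize(im[130:360,180:370],None,fx=3,fy=2.6*1.0,interpolation=cv2.INTER_CUBIC)
cv2.imwrite("pics/crop0.png",c[...,::-1])
E
```

```text
cab top [array([701.8, 261.5]), array([230.8, 376.2]), 6.4, 3975]
jig base [array([ 490.9, -118.9]), array([191.8, 141.1]), 85.4, 1646] [array([ 453.6, -114.2]), array([192.8, 215.6]), 84.6, 1772]
plate [array([ 489.2, -120.9]), array([165.1,  70.5]), 82.7, 739]
pins [array([ 0.496, -0.038,  0.078]), array([ 0.501, -0.035,  0.073]), array([ 0.502, -0.039,  0.075]), array([ 0.496, -0.038,  0.074]), array([ 0.497, -0.043,  0.078]), array([ 0.5  , -0.043,  0.076]), array([ 0.496, -0.037,  0.069]), array([ 0.497, -0.041,  0.072]), array([ 0.501, -0.041,  0.069]), array([ 0.496, -0.044,  0.071]), array([ 0.526, -0.069,  0.077]), array([ 0.529, -0.069,  0.075]), array([ 0.524, -0.072,  0.076]), array([ 0.528, -0.072,  0.073]), array([ 0.524, -0.073,  0.073]), array([ 0.467, -0.06 ,  0.075]), array([ 0.462, -0.062,  0.075]), array([ 0.464, -0.065,  0.076]), array([ 0.468, -0.064,  0.074]), array([ 0.462, -0.063,  0.072]), array([ 0.463, -0.066,  0.074]), array([ 0.467, -0.064,  0.069]), array([ 0.461, -0.064,  0.069]), array([ 0.463, -0.066,  0.07 ]), array([ 0.465, -0.068,  0.07 ]), array(
[... 492 characters left out ...]
ay([ 0.453, -0.17 ,  0.074]), array([ 0.456, -0.17 ,  0.07 ]), array([ 0.483, -0.195,  0.075]), array([ 0.485, -0.197,  0.077]), array([ 0.487, -0.199,  0.077]), array([ 0.481, -0.197,  0.074]), array([ 0.483, -0.2  ,  0.076]), array([ 0.486, -0.2  ,  0.074]), array([ 0.48 , -0.199,  0.073]), array([ 0.482, -0.201,  0.073]), array([ 0.485, -0.201,  0.071])]
mat [array([ 493. , -384.5]), array([144.3, 103.8]), 73.7, 847]
bar [array([ 485.6, -382.2]), array([84. , 30.6]), 77.8, 377]
foot [array([ 485.3, -382.5]), array([121.5,  60.6]), 77.9, 533]
handle [array([549.3, 264.6]), array([201.5,  75.1]), 82.2, 250]
bottle [ 0.791 -0.081  0.091]
mug [ 0.784 -0.198  0.028]
tape [ 0.713 -0.291  0.055]
```

View pics/crop0.png

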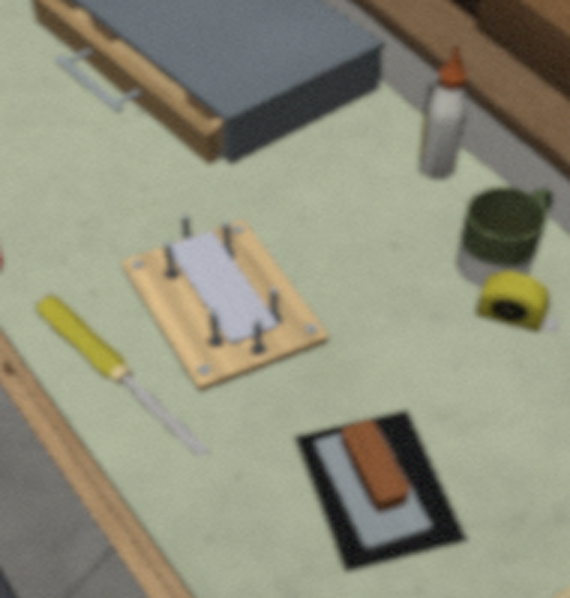

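The crop confirms the choices: the jig has a pale plate and six pins, the tamper's brown bar on its steel foot is on the larger mat, and the drawer handle is at crop (95,80). Now I'll locate the handle precisely.

```bash
python3 - <<'E'
from h import *
import workcell
print([n for n in dir(workcell) if n[0]!='_'], getattr(workcell,'grasp_offset',None))
for k in ("a","b"):
    d=np.load("c0.npz");w=d["w"+k];im=d["i"+k]
    x,y,z=w[...,0],w[...,1],w[...,2]
    m=(x>.48)&(x<.60)&(y>.15)&(y<.36)&(z>.03)&(z<.06)
    sat=cv2.cvtColor(im,cv2.COLOR_RGB2HSV)[...,1]
    t=np.deg2rad(6.4);a=(x*np.cos(t)+y*np.sin(t))
    q=w[m]; aa=a[m]; print(k,len(q),"hist",np.histogram(aa,bins=np.arange(.50,.63,.005)))
    mm=m&(a<.578)&(z>.042)
    print("handle",rect(w,mm), np.nanmax(z[mm]), (w[mm].min(0)).round(3),(w[mm].max(0)).round(3))
    # panel top
    mp=(x>.5)&(x<.66)&(y>.05)&(y<.46)&(z>.066)&(z<.078)&(sat>90); print("panel",rect(w,biggest(mp)))
    mp=(x>.5)&(x<.9)&(y>.0)&(y<.55)&(z>.081)&(z<.09)&(sat<90); print("top",rect(w,biggest(mp)))
E
```

```text
['MotionError', 'get_state', 'grasp_offset', 'hand_in', 'read_camera'] 0.0187
a 325 hist (array([  0,   0,   0,   0,   0,   0,   0,   0,   0,  48,  34,  14,   7,
         8,   6,   6,  11, 174,   0,   0,   0,   2,   0,   0,   0]), array([0.5  , 0.505, 0.51 , 0.515, 0.52 , 0.525, 0.53 , 0.535, 0.54 ,
       0.545, 0.55 , 0.555, 0.56 , 0.565, 0.57 , 0.575, 0.58 , 0.585,
       0.59 , 0.595, 0.6  , 0.605, 0.61 , 0.615, 0.62 , 0.625]))
handle [array([538. , 242.8]), array([ 31.7, 126.2]), 6.3, 120] 0.05778865269338185 [0.516 0.179 0.044] [0.558 0.304 0.058]
panel [array([570.6, 241.8]), array([ 18.3, 358. ]), 6.6, 350]
top [array([701.8, 261.5]), array([229.7, 376.2]), 6.4, 3752]
b 220 hist (array([ 0,  0,  0,  0,  0,  0,  0,  0,  0, 40, 47, 18, 12, 12, 12,  9,  8,
       56,  0,  0,  0,  6,  0,  0,  0]), array([0.5  , 0.505, 0.51 , 0.515, 0.52 , 0.525, 0.53 , 0.535, 0.54 ,
       0.545, 0.55 , 0.555, 0.56 , 0.565, 0.57 , 0.575, 0.58 , 0.585,
       0.59 , 0.595, 0.6  , 0.605, 0.61 , 0.615, 0.62 , 0.625]))
handle [array([537.5, 248.7]), array([ 31.8, 131.7]), 6.3, 145] 0.052900111326737 [0.516 0.182 0.042] [0.559 0.313 0.053]
panel [array([568.9, 254.2]), array([ 15.1, 359.3]), 6.3, 381]
top [array([701.2, 264.4]), array([226. , 376.6]), 6.4, 4598]
```

>>> {"fn": "step_arm", "kwargs": {"deltas": [[31,-31,-8,0,0,-6.5,-0.34],[31,-31,-8,0,0,-6.5,-0.34],[31,-31,-8,0,0,-6.5,-0.34],[31,-31,-8,0,0,-6.5,-0.34],[31,-31,-8,0,0,-6.5,-0.34]], "newtons": 60}}

```text
clock: 0.6
tcp_pos: [0.4021, 0.3631, 0.1907]
orientation: [-0.0, 0.486, 0.874, -0.0]
wrist_force: [0.8, -0.3, -0.9]
finger_gap: 0.0285
grip_force: 0.0
```

>>> {"fn": "step_arm", "kwargs": {"deltas": [[31,-30,-8,0,0,-6.5,-0.34],[31,-30,-8,0,0,-6.5,-0.34],[31,-30,-8,0,0,-6.5,-0.34],[33,-30,-8,0,0,-6.5,-0.34],[0,0,0,0,0,0,-0.34]]}}

```text
clock: 1.1
tcp_pos: [0.5305, 0.2406, 0.1574]
orientation: [0.0, 0.671, 0.741, -0.001]
wrist_force: [-0.1, -0.3, 0.5]
finger_gap: 0.0281
grip_force: 0.0
```

>>> {"fn": "step_arm", "kwargs": {"deltas": [[-3,3,-40,0,0,0.7,-0.34],[0,0,-40,0,0,0,-0.34],[0,0,-30,0,0,0,-0.34],[0,0,-17,0,0,0,-0.34],[0,0,0,0,0,0,-0.34]]}}

```text
clock: 1.6
tcp_pos: [0.5213, 0.2472, 0.0293]
orientation: [-0.002, 0.663, 0.748, -0.003]
wrist_force: [0.1, 0.1, -0.2]
finger_gap: 0.0283
grip_force: 0.0
```

>>> {"fn": "step_arm", "kwargs": {"deltas": [[0,0,0,0,0,0,-1],[0,0,0,0,0,0,-1],[0,0,0,0,0,0,-1],[0,0,0,0,0,0,-1]]}}

```text
clock: 2.0
tcp_pos: [0.5248, 0.2481, 0.0332]
orientation: [0.0, 0.664, 0.748, 0.001]
wrist_force: [-0.1, 2.4, -0.8]
finger_gap: 0.0086
grip_force: 58.7
```

>>> {"fn": "step_arm", "kwargs": {"deltas": [[-20,-2.2,0,0,0,0,-1],[-30,-3.3,0,0,0,0,-1],[-30,-3.3,0,0,0,0,-1],[-30,-3.3,0,0,0,0,-1],[-20,-2.2,0,0,0,0,-1]]}}

```text
clock: 2.5
tcp_pos: [0.3933, 0.2333, 0.0332]
orientation: [0.0, 0.664, 0.748, 0.001]
wrist_force: [1.6, 1.6, -2.5]
finger_gap: 0.0086
grip_force: 61.3
```

>>> {"fn": "step_arm", "kwargs": {"deltas": [[-12,-1.3,0,0,0,0,-1],[-5,-0.5,0,0,0,0,-1],[-3,-0.3,0,0,0,0,-1],[0,0,0,0,0,0,-1]]}}

```text
clock: 2.9
tcp_pos: [0.3757, 0.2313, 0.0331]
orientation: [0.001, 0.664, 0.748, 0.001]
wrist_force: [-0.5, -1.7, 6.9]
finger_gap: 0.0088
grip_force: 62.4
```

>>> {"fn": "step_arm", "kwargs": {"deltas": [[-4,-0.4,0,0,0,0,-1],[-3,-0.3,0,0,0,0,-1],[0,0,0,0,0,0,-1]]}}

```text
clock: 3.2
tcp_pos: [0.3757, 0.2314, 0.0333]
orientation: [0.005, 0.664, 0.747, 0.005]
wrist_force: [17.6, -1.2, -14.6]
finger_gap: 0.0087
grip_force: 60.2
```

>>> {"fn": "step_arm", "kwargs": {"deltas": [[5,0.5,0,0,0,0,-1],[0,0,0,0,0,0,-0.34],[0,0,0,0,0,0,-0.34],[0,0,0,0,0,0,-0.34]]}}

```text
clock: 3.6
tcp_pos: [0.3716, 0.2308, 0.0319]
orientation: [-0.0, 0.664, 0.748, -0.001]
wrist_force: [-0.2, 0.1, -1.1]
finger_gap: 0.0282
grip_force: 0.0
```

>>> {"fn": "step_arm", "kwargs": {"deltas": [[0,0,45,0,0,0,-0.34],[0,0,50,0,0,0,-0.34],[10,-40,20,0,0,0,1],[10,-48,0,0,0,0,1],[10,-48,0,0,0,0,1]]}}

```text
clock: 4.1
tcp_pos: [0.4028, 0.0942, 0.1484]
orientation: [0.001, 0.663, 0.749, 0.001]
wrist_force: [0.2, 0.1, 0.4]
finger_gap: 0.0708
grip_force: 0.0
```

>>> {"fn": "step_arm", "kwargs": {"deltas": [[10,-48,30,0,0,0,1],[10,-48,30,0,0,0,1],[10,-48,0,0,0,0,1],[0,0,0,0,0,0,1]]}}

```text
clock: 4.5
tcp_pos: [0.4315, -0.0416, 0.2003]
orientation: [0.002, 0.667, 0.745, 0.0]
wrist_force: [0.1, 0.6, -0.4]
finger_gap: 0.086
grip_force: 0.0
```

```bash
python3 - <<'E'
from h import *
a=read_camera("scene");save("scene1",a);w=cloud(a)
cv2.imwrite("pics/crop1.png",cv2.resize(a["image"][90:290,130:370],None,fx=3,fy=3)[...,::-1])
x,y,z=w[...,0],w[...,1],w[...,2]
m=(x>.36)&(x<.64)&(y>.05)&(y<.45)&(z>.044)&(z<.056)
n,l,s,c=cv2.connectedComponentsWithStats(m.astype(np.uint8))
for i in range(1,n):
    if s[i,4]>60: print(s[i],rect(w,l==i),np.nanmedian(z[l==i]))
E
```

```text
[161 135  28  14  81] [array([473.3, 401.6]), array([108.8,  12.5]), 6.2, 81] 0.04993078835044251
[173 144  20  16 178] [array([479.8, 333.8]), array([73.2, 51.6]), 4.6, 178] 0.04911416526454482
[159 156  27  39 191] [array([388.3, 255.9]), array([ 42.6, 191.2]), 5.8, 191] 0.05032524539256411
[234 168  12  12  71] [array([583.4, 137.9]), array([47. , 29.9]), 9.6, 71] 0.04824089304936252
[206 174  22  20 229] [array([506.2, 135.6]), array([82.7, 45.5]), 5.2, 229] 0.04908387834698369
[211 178  52  30 140] [array([540.4,  67.6]), array([197.5,  18.9]), 4.4, 140] 0.050043915644567394
```

View pics/crop1.png

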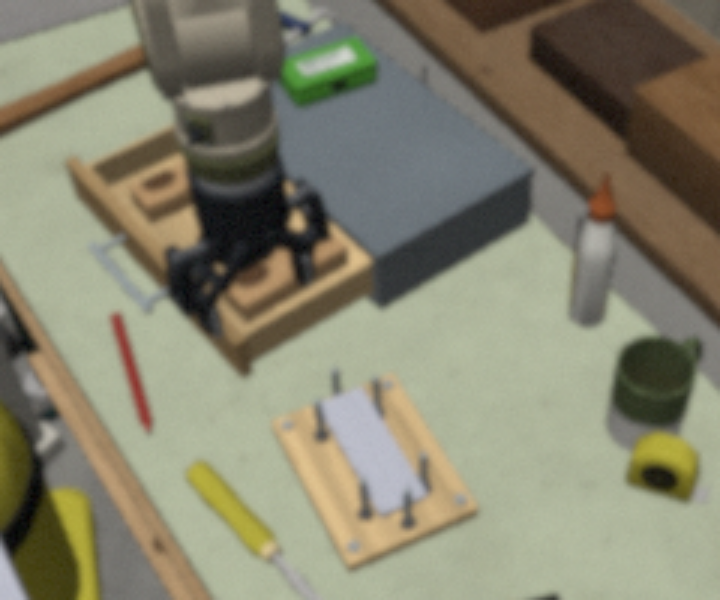

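The arm blocks part of the drawer. One strip shows at crop (160,190) and another at (270,280). I'll check with the side and wrist cameras.

>>> {"fn": "step_arm", "kwargs": {"deltas": [[0,-50,20,0,0,0,1],[0,-50,20,0,0,0,1],[0,-20,0,0,0,0,1],[0,0,0,0,0,0,1]]}}

```text
clock: 4.95
tcp_pos: [0.4298, -0.1502, 0.2364]
orientation: [-0.0, 0.664, 0.747, -0.0]
wrist_force: [-0.2, 0.7, -1.0]
finger_gap: 0.0854
grip_force: 0.0
```

```bash
python3 - <<'E'
from h import *
for k in ("scene","side"):
    a=read_camera(k);save(k+"2",a);w=cloud(a)
    x,y,z=w[...,0],w[...,1],w[...,2]
    t=np.deg2rad(6.4);A=x*np.cos(t)+y*np.sin(t);B=-x*np.sin(t)+y*np.cos(t)
    m=(A>.43)&(A<.62)&(B>.01)&(B<.36)&(z>.043)&(z<.056)
    n,l,s,c=cv2.connectedComponentsWithStats(m.astype(np.uint8))
    for i in range(1,n):
        if s[i,4]>60: print(k,s[i],rect(w,l==i),np.nanmedian(z[l==i]))
    if k=="scene": cv2.imwrite("pics/crop2.png",cv2.resize(a["image"][110:210,150:300],None,fx=4,fy=4)[...,::-1])
E
```

```text
scene [161 130  37  19 112] [array([493.5, 403.3]), array([148.7,   9.9]), 7.4, 112] 0.04910509885000802
scene [173 138  35  23 341] [array([509.4, 334.7]), array([130.9,  50.9]), 3.1, 341] 0.04883531779767014
scene [153 148  49  55  96] [array([408.4, 245.8]), array([  4.8, 315.8]), 6.2, 96] 0.05064006727777848
scene [204 180  11  12  82] [array([483.1, 136.7]), array([36.1, 37.5]), 7.3, 82] 0.049105177273917944
side [270 234  53  13 198] [array([524.2,  82.3]), array([ 48.7, 169.6]), 81.5, 198] 0.05003515337231945
side [268 243  47  11 408] [array([534.5, 146.2]), array([139. ,  51.7]), 7.7, 408] 0.047820648318301795
side [261 278  55  15 615] [array([513.1, 339.4]), array([139.6,  50.5]), 3.9, 615] 0.048256046583462164
side [260 298  68   7 293] [array([488.2, 411. ]), array([163.8,   8.2]), 7.1, 293] 0.04969593471012601
```

View pics/crop2.png

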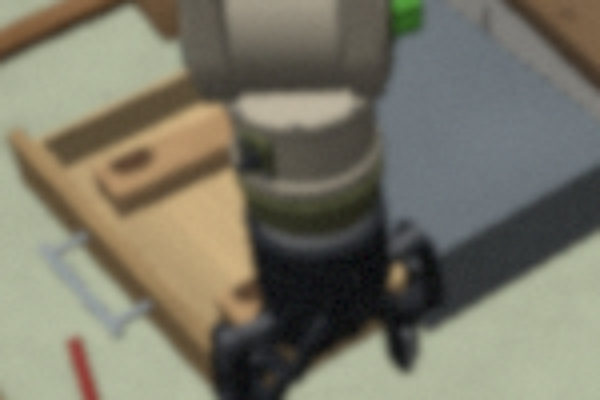

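There are two strips: A at about (0.513, 0.337) and B at about (0.534, 0.140). The middle of the drawer is empty. I'll go above B, turned a quarter.

>>> {"fn": "step_arm", "kwargs": {"deltas": [[9.5,26.5,-6,0,0,8.2,0.5],[9.5,26.5,-6,0,0,8.2,0.5],[9.5,26.5,-6,0,0,8.2,0.5],[9.5,26.5,-6,0,0,8.2,0.5],[9.5,26.5,-6,0,0,8.2,0.5]]}}

```text
clock: 5.55
tcp_pos: [0.4762, -0.0134, 0.2058]
orientation: [-0.001, 0.356, 0.935, 0.0]
wrist_force: [-0.3, -0.3, -0.4]
finger_gap: 0.0642
grip_force: 0.0
```

>>> {"fn": "step_arm", "kwargs": {"deltas": [[9.5,26.5,-6,0,0,8.2,0.5],[9.5,26.5,-6,0,0,8.2,0.5],[9.5,26.5,-6,0,0,8.2,0.5],[9.5,26.5,-6,0,0,8.2,0.5],[9.5,26.5,-6,0,0,8.2,0.5]]}}

```text
clock: 6.05
tcp_pos: [0.5231, 0.119, 0.1758]
orientation: [-0.001, 0.006, 1.0, 0.0]
wrist_force: [0.4, -0.3, 1.3]
finger_gap: 0.064
grip_force: 0.0
```

>>> {"fn": "step_arm", "kwargs": {"deltas": [[9.5,26.5,-6,0,0,7.8,0.5],[0,0,0,0,0,0,0.5],[0,0,0,0,0,0,0.5]]}}

```text
clock: 6.35
tcp_pos: [0.5325, 0.1441, 0.1698]
orientation: [-0.001, -0.059, 0.998, -0.0]
wrist_force: [0.3, -0.1, -0.7]
finger_gap: 0.064
grip_force: 0.0
```

```bash
python3 - <<'E'
from h import *
a=read_camera("wrist");save("wrist1",a);w=cloud(a)
x,y,z=w[...,0],w[...,1],w[...,2]
for lo,hi in ((.044,.053),):
    m=(x>.42)&(x<.63)&(y>.03)&(y<.40)&(z>lo)&(z<hi)
    n,l,s,c=cv2.connectedComponentsWithStats(m.astype(np.uint8))
    for i in range(1,n):
        if s[i,4]>200: print(s[i],rect(w,l==i),np.nanmedian(z[l==i]))
print(get_state()["tcp_pos"],get_state()["orientation"])
E
```

```text
[189  84  45 177 526] [array([518.7,  77.7]), array([ 31.7, 148.9]), 83.9, 526] 0.04905287926273624
[ 244  117   59  164 8878] [array([535.9, 142.3]), array([140.2,  45.2]), 7.5, 8878] 0.04930692171795015
[ 465  118   95  164 9389] [array([513.7, 336.6]), array([140.1,  47. ]), 4.7, 9389] 0.049142343307412906
[0.53278498 0.14326792 0.17019878] [-9.33385103e-04 -5.83631210e-02  9.98294982e-01 -5.41324867e-05]
```

View pics/wrist1.png

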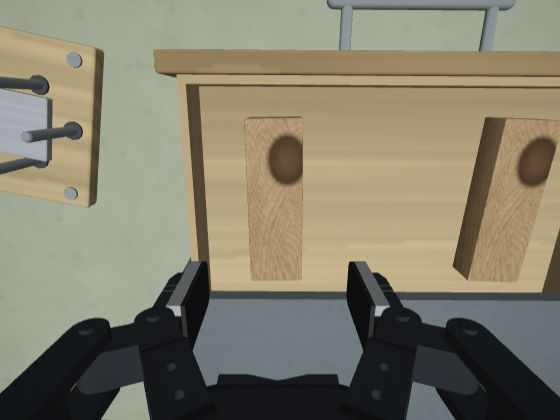

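The wrist view shows exactly two strips in the drawer, at (273,200) and (505,200). B is at (0.536, 0.142), angle 7.5°, and A is at (0.514, 0.337), angle 4.7°. Descending on B.

>>> {"fn": "step_arm", "kwargs": {"deltas": [[3,-1,-40,0,0,0.8,0.5],[0,0,-45,0,0,0,0.5],[0,0,-35,0,0,0,0.5],[0,0,-23,0,0,0,0.5],[0,0,0,0,0,0,0.5]]}}

```text
clock: 6.9
tcp_pos: [0.5335, 0.1401, 0.0246]
orientation: [-0.004, -0.064, 0.998, -0.0]
wrist_force: [-0.8, -0.4, -0.4]
finger_gap: 0.0641
grip_force: 0.0
```

>>> {"fn": "step_arm", "kwargs": {"deltas": [[0,0,0,0,0,0,-1],[0,0,0,0,0,0,-1],[0,0,0,0,0,0,-1],[0,0,0,0,0,0,-1]], "newtons": 60}}

```text
clock: 7.3
tcp_pos: [0.5385, 0.1412, 0.0293]
orientation: [0.001, -0.065, 0.998, 0.0]
wrist_force: [0.0, -0.5, 4.6]
finger_gap: 0.0439
grip_force: 62.1
```

>>> {"fn": "step_arm", "kwargs": {"deltas": [[0,0,15,0,0,0,-1],[0,0,35,0,0,0,-1],[0,0,45,0,0,0,-1],[0,0,40,0,0,0,-1],[0,0,0,0,0,0,-1]]}}

```text
clock: 7.8
tcp_pos: [0.5412, 0.1417, 0.1695]
orientation: [0.006, -0.065, 0.998, 0.0]
wrist_force: [1.1, -0.1, -0.8]
finger_gap: 0.0436
grip_force: 63.5
```

>>> {"fn": "step_arm", "kwargs": {"deltas": [[-4,-20,0,0,0,-8,-1],[-4,-20,0,0,0,-8,-1],[-4,-20,0,0,0,-8,-1],[-4,-20,0,0,0,-8,-1],[-4,-20,0,0,0,-8,-1]]}}

```text
clock: 8.3
tcp_pos: [0.5167, 0.0405, 0.1622]
orientation: [-0.0, 0.283, 0.959, -0.0]
wrist_force: [1.2, -0.4, -1.3]
finger_gap: 0.0436
grip_force: 63.4
```

>>> {"fn": "step_arm", "kwargs": {"deltas": [[-4,-20,0,0,0,-8,-1],[-4,-20,0,0,0,-8,-1],[-4,-20,0,0,0,-8,-1],[-4,-20,0,0,0,-8,-1],[-4,-20,0,0,0,-8,-1]]}}

```text
clock: 8.8
tcp_pos: [0.4967, -0.0595, 0.1622]
orientation: [-0.0, 0.594, 0.804, -0.0]
wrist_force: [0.1, -0.6, -1.3]
finger_gap: 0.0436
grip_force: 63.4
```

>>> {"fn": "step_arm", "kwargs": {"deltas": [[-4,-20,0,0,0,-8,-1],[-3,-20,0,0,0,-8,-1],[-3,-20,0,0,0,-6.4,-1],[0,0,0,0,0,0,-1],[0,0,0,0,0,0,-1]]}}

```text
clock: 9.3
tcp_pos: [0.4869, -0.1188, 0.1623]
orientation: [-0.0, 0.737, 0.676, 0.0]
wrist_force: [-0.5, 0.5, -1.6]
finger_gap: 0.0436
grip_force: 63.4
```

```bash
cat > chk.py <<'E'
from h import *
import sys
lo,hi=float(sys.argv[1]),float(sys.argv[2])
s0=get_state();print(s0["tcp_pos"].round(4),2*np.degrees(np.arctan2(s0["orientation"][2],s0["orientation"][1]))-90,s0["finger_gap"])
for k in ("scene","side","wrist"):
    a=read_camera(k);save(k+"_h"+sys.argv[3],a);w=cloud(a);x,y,z=w[...,0],w[...,1],w[...,2]
    hsv=cv2.cvtColor(a["image"],cv2.COLOR_RGB2HSV)
    m=(abs(x-.491)<.13)&(abs(y+.119)<.16)&(z>lo)&(z<hi)&(hsv[...,1]>60)&(hsv[...,0]<28)
    if m.sum()>30: print(k,rect(w,biggest(m)),np.nanmedian(z[m]).round(4))
E
python3 chk.py .16 .21 1
```

```text
[ 0.4869 -0.1188  0.1623] -4.937358581425073 0.04363567035302343
scene [array([ 485.5, -139. ]), array([96.7, 50.4]), 83.9, 567] 0.1744
side [array([ 492.8, -107.4]), array([ 55.1, 142.1]), 5.2, 185] 0.1826
wrist [array([ 484.5, -111.4]), array([137.4,  51.2]), 85.1, 30769] 0.1885
```

View pics/wrist_h1.png

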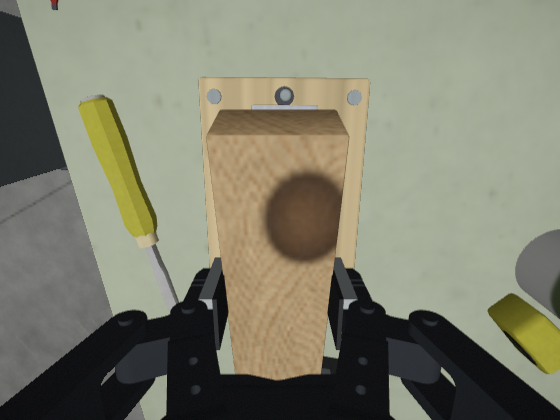

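```bash
cat > plane.py <<'E'
from h import *
import sys
lo,hi=float(sys.argv[1]),float(sys.argv[2])
cy,sy=np.cos(np.deg2rad(-4.9)),np.sin(np.deg2rad(-4.9))
for k in ("wrist","scene","side"):
    a=read_camera(k);w=cloud(a);hsv=cv2.cvtColor(a["image"],cv2.COLOR_RGB2HSV)
    x,y,z=w[...,0]-.491,w[...,1]+.119,w[...,2]
    X=x*cy+y*sy;Y=-x*sy+y*cy
    m=(abs(X)<.06)&(abs(Y)<.11)&(z>lo)&(z<hi)&(hsv[...,1]>60)&(hsv[...,0]<28)
    if m.sum()<100: continue
    # top face only: normal upward from depth gradients via robust plane refit
    for _ in range(8):
        A=np.c_[X[m],Y[m],np.ones(m.sum())];c=np.linalg.lstsq(A,z[m],rcond=None)[0]
        m=m&(z-(c[0]*X+c[1]*Y+c[2])>-.003)
    print(k,"slope",c.round(3),"X",np.percentile(X[m],[.5,99.5]).round(4),"Y",np.percentile(Y[m],[.5,99.5]).round(4),m.sum())
E
python3 plane.py .16 .21
```

```text
wrist slope [0.004 0.265 0.181] X [-0.0266  0.0175] Y [-0.056   0.0695] 27983
scene slope [0.039 0.289 0.183] X [-0.0266  0.0194] Y [-0.0669  0.0416] 480
side slope [0.124 0.22  0.182] X [-0.0365  0.0299] Y [-0.0227  0.0755] 61
```

The strip tilted about 15° in the grip, with its +y end up. I'll level it by tilting the tool and correct the offset.

>>> {"fn": "step_arm", "kwargs": {"deltas": [[2,-3,0,-7.4,0.6,0,-1],[2,-3,0,-7.4,0.6,0,-1],[0,0,0,0,0,0,-1],[0,0,0,0,0,0,-1]]}}

```text
clock: 10.0
tcp_pos: [0.4913, -0.1236, 0.1625]
orientation: [0.087, 0.73, 0.671, -0.094]
wrist_force: [-0.5, 0.9, -1.2]
finger_gap: 0.0434
grip_force: 63.4
```

```bash
python3 plane.py .16 .21; python3 -c "
from h import *
print(get_state()['tcp_pos'],get_state()['orientation'])"
```

```text
wrist slope [0.006 0.002 0.18 ] X [-0.0221  0.022 ] Y [-0.0585  0.0713] 28020
scene slope [0.023 0.005 0.181] X [-0.022   0.0231] Y [-0.0708  0.0634] 527
side slope [-0.035 -0.004  0.18 ] X [-0.0283  0.0212] Y [-0.0559  0.0771] 166
[ 0.49137672 -0.12534536  0.16283509] [ 0.08757919  0.73124797  0.66986874 -0.09424522]
```

>>> {"fn": "step_arm", "kwargs": {"deltas": [[0,0,-40,0,0,0,-1],[0,0,-30,0,0,0,-1],[0,0,-22,0,0,0,-1],[0,0,-12,0,0,0,-1],[0,0,0,0,0,0,-1]]}}

```text
clock: 10.65
tcp_pos: [0.49, -0.1253, 0.0572]
orientation: [0.086, 0.731, 0.67, -0.095]
wrist_force: [0.3, 0.4, 0.4]
finger_gap: 0.0437
grip_force: 63.4
```

>>> {"fn": "step_arm", "kwargs": {"deltas": [[0,0,-3,0,0,0,-1],[0,0,0,0,0,0,-1],[0,0,0,0,0,0,-1]]}}

```text
clock: 10.95
tcp_pos: [0.4922, -0.1252, 0.0568]
orientation: [0.089, 0.731, 0.67, -0.094]
wrist_force: [0.6, -0.5, -1.1]
finger_gap: 0.0437
grip_force: 63.4
```

>>> {"fn": "step_arm", "kwargs": {"deltas": [[0,0,-1,0,0,0,-1],[0,0,0,0,0,0,0.4],[0,0,0,0,0,0,0.4],[0,0,0,0,0,0,0.4],[0,0,30,0,0,0,0.4]]}}

```text
clock: 11.45
tcp_pos: [0.4883, -0.124, 0.0817]
orientation: [0.085, 0.731, 0.671, -0.097]
wrist_force: [-0.2, 0.5, -0.0]
finger_gap: 0.0599
grip_force: 0.0
```

>>> {"fn": "step_arm", "kwargs": {"deltas": [[0,0,50,0,0,0,0.4],[0,0,40,7.4,-0.6,0,0.4],[0,0,0,7.4,-0.6,0,0.4],[0,0,0,0,0,0,0.5]]}}

```text
clock: 11.85
tcp_pos: [0.4927, -0.1278, 0.1768]
orientation: [0.002, 0.738, 0.674, 0.001]
wrist_force: [-0.2, -1.1, 0.4]
finger_gap: 0.0642
grip_force: 0.0
```

```bash
python3 plane.py .062 .08; python3 -c "
from h import *
print(get_state()['tcp_pos'],get_state()['orientation'])"
```

```text
wrist slope [0.001 0.    0.071] X [-0.0209  0.0233] Y [-0.0681  0.0694] 10168
scene slope [ 0.009 -0.002  0.071] X [-0.0219  0.024 ] Y [-0.0708  0.0682] 606
side slope [-0.017  0.005  0.069] X [-0.0237  0.0215] Y [-0.0688  0.0744] 210
[ 0.49047685 -0.12475509  0.17372803] [-3.62581978e-04  7.37270335e-01  6.75597067e-01 -9.61470681e-04]
```

Strip B lies flat and centred within 2 mm. Next is strip A.

>>> {"fn": "step_arm", "kwargs": {"deltas": [[1.8,35.5,0,0,0,7.7,0.5],[1.8,35.5,0,0,0,7.7,0.5],[1.8,35.5,0,0,0,7.7,0.5],[1.8,35.5,0,0,0,7.7,0.5],[1.8,35.5,0,0,0,7.7,0.5]]}}

```text
clock: 12.5
tcp_pos: [0.4989, 0.0551, 0.1734]
orientation: [-0.001, 0.47, 0.883, -0.001]
wrist_force: [0.5, -0.5, -0.2]
finger_gap: 0.0641
grip_force: 0.0
```

>>> {"fn": "step_arm", "kwargs": {"deltas": [[1.8,35.5,0,0,0,7.7,0.5],[1.8,35.5,0,0,0,7.7,0.5],[1.8,35.5,0,0,0,7.7,0.5],[1.8,35.5,0,0,0,7.7,0.5],[1.8,35.5,0,0,0,7.7,0.5]]}}

```text
clock: 13.0
tcp_pos: [0.5075, 0.2325, 0.1732]
orientation: [-0.001, 0.152, 0.988, -0.001]
wrist_force: [0.2, 0.2, 0.4]
finger_gap: 0.0638
grip_force: 0.0
```

>>> {"fn": "step_arm", "kwargs": {"deltas": [[1.8,35.5,0,0,0,7.7,0.5],[1.8,35.5,0,0,0,7.7,0.5],[1.8,35.5,0,0,0,7.3,0.5],[0,0,0,0,0,0,0.5],[0,0,0,0,0,0,0.5]]}}

```text
clock: 13.5
tcp_pos: [0.5128, 0.3378, 0.173]
orientation: [-0.001, -0.042, 0.999, -0.001]
wrist_force: [-0.8, -0.1, -0.3]
finger_gap: 0.064
grip_force: 0.0
```

```bash
python3 - <<'E'
from h import *
a=read_camera("wrist");save("wrist2",a);w=cloud(a)
x,y,z=w[...,0],w[...,1],w[...,2]
m=(x>.42)&(x<.63)&(y>.25)&(y<.40)&(z>.044)&(z<.053)
print(rect(w,biggest(m)))
s=get_state();print(s["tcp_pos"],2*np.degrees(np.arctan2(s["orientation"][2],s["orientation"][1]))-90)
E
```

```text
[array([514.1, 337.1]), array([139.8,  45.1]), 4.4, 8737]
[0.51316423 0.33683683 0.17336704] 94.77687510822551
```

>>> {"fn": "step_arm", "kwargs": {"deltas": [[1,0,-45,0,0,-0.3,0.5],[0,0,-45,0,0,0,0.5],[0,0,-35,0,0,0,0.5],[0,0,-22,0,0,0,0.5],[0,0,0,0,0,0,0.5]]}}

```text
clock: 14.05
tcp_pos: [0.5123, 0.3338, 0.0237]
orientation: [-0.004, -0.038, 0.999, -0.002]
wrist_force: [-1.1, 0.8, -1.0]
finger_gap: 0.0643
grip_force: 0.0
```

>>> {"fn": "step_arm", "kwargs": {"deltas": [[0,0,0,0,0,0,-1],[0,0,0,0,0,0,-1],[0,0,0,0,0,0,-1],[0,0,0,0,0,0,-1]], "newtons": 80}}

```text
clock: 14.45
tcp_pos: [0.5167, 0.337, 0.0293]
orientation: [0.001, -0.039, 0.999, 0.0]
wrist_force: [0.7, -0.2, 3.7]
finger_gap: 0.0435
grip_force: 83.3
```

>>> {"fn": "step_arm", "kwargs": {"deltas": [[0,0,15,0,0,0,-1],[0,0,35,0,0,0,-1],[0,0,45,0,0,0,-1],[0,0,45,0,0,0,-1],[0,0,20,0,0,0,-1]]}}

```text
clock: 14.95
tcp_pos: [0.5174, 0.3376, 0.1931]
orientation: [0.003, -0.039, 0.999, 0.001]
wrist_force: [0.0, 0.7, -1.1]
finger_gap: 0.0431
grip_force: 84.2
```

>>> {"fn": "step_arm", "kwargs": {"deltas": [[-1.8,-35,0,0,0,-7.6,-1],[-1.8,-35,0,0,0,-7.6,-1],[-1.8,-35,0,0,0,-7.6,-1],[-1.8,-35,0,0,0,-7.6,-1],[-1.8,-35,0,0,0,-7.6,-1]]}}

```text
clock: 15.45
tcp_pos: [0.5064, 0.1605, 0.1882]
orientation: [0.0, 0.291, 0.957, 0.0]
wrist_force: [0.2, 0.0, -0.2]
finger_gap: 0.0433
grip_force: 84.1
```

>>> {"fn": "step_arm", "kwargs": {"deltas": [[-1.8,-35,0,0,0,-7.6,-1],[-1.8,-35,0,0,0,-7.6,-1],[-1.8,-35,0,0,0,-7.6,-1],[-1.8,-35,0,0,0,-7.6,-1],[-1.8,-35,0,0,0,-7.6,-1]]}}

```text
clock: 15.95
tcp_pos: [0.4975, -0.0147, 0.1882]
orientation: [0.001, 0.587, 0.81, 0.0]
wrist_force: [0.7, 0.6, -1.4]
finger_gap: 0.0434
grip_force: 84.1
```

>>> {"fn": "step_arm", "kwargs": {"deltas": [[-1.8,-35,0,0,0,-7.6,-1],[-1.8,-35,0,0,0,-7.6,-1],[-1.8,-35,0,0,0,-7.6,-1],[0,0,0,0,0,0,-1],[0,0,0,0,0,0,-1]]}}

```text
clock: 16.45
tcp_pos: [0.4921, -0.1189, 0.1879]
orientation: [0.0, 0.734, 0.679, 0.0]
wrist_force: [-0.2, -0.3, -2.1]
finger_gap: 0.0429
grip_force: 84.2
```

```bash
python3 plane.py .15 .23; python3 -c "
from h import *
s=get_state();print(s['tcp_pos'],s['orientation'],2*np.degrees(np.arctan2(s['orientation'][2],s['orientation'][1]))-90)"
```

```text
wrist slope [-0.006  0.255  0.207] X [-0.0218  0.0224] Y [-0.0557  0.0699] 28328
scene slope [0.026 0.271 0.207] X [-0.0214  0.0242] Y [-0.0658  0.0512] 526
side slope [0.007 0.238 0.204] X [-0.0237  0.0275] Y [-0.0458  0.0775] 65
[ 0.49217605 -0.11734621  0.18778823] [-8.58511724e-05  7.32860819e-01  6.80378574e-01  9.36280998e-05] -4.253532678033892
```

>>> {"fn": "step_arm", "kwargs": {"deltas": [[0,-3.5,0,-7.3,0.6,-0.6,-1],[-0.5,-3.5,0,-7.2,0.6,0,-1],[0,0,0,0,0,0,-1],[0,0,0,0,0,0,-1]]}}

```text
clock: 17.0
tcp_pos: [0.4919, -0.1235, 0.1876]
orientation: [0.085, 0.73, 0.672, -0.092]
wrist_force: [-0.9, -0.1, -1.5]
finger_gap: 0.043
grip_force: 84.2
```

```bash
python3 plane.py .15 .23; python3 -c "
from h import *
s=get_state();print(s['tcp_pos'],s['orientation'])"
```

```text
wrist slope [-0.004 -0.002  0.206] X [-0.0215  0.0226] Y [-0.0573  0.072 ] 28330
scene slope [0.038 0.007 0.206] X [-0.0212  0.0241] Y [-0.0702  0.0645] 527
side slope [-0.006 -0.008  0.205] X [-0.0234  0.0221] Y [-0.0553  0.0762] 169
[ 0.49198751 -0.12545856  0.18785052] [ 0.0854708   0.73125884  0.67034968 -0.09266368]
```

>>> {"fn": "step_arm", "kwargs": {"deltas": [[0,-1,-40,0,0,0,-1],[0,0,-30,0,0,0,-1],[0,0,-20,0,0,0,-1],[0,0,-12,0,0,0,-1],[0,0,-3,0,0,0,-1]]}}

```text
clock: 17.65
tcp_pos: [0.491, -0.1267, 0.0815]
orientation: [0.085, 0.732, 0.67, -0.094]
wrist_force: [-0.8, 0.5, -1.9]
finger_gap: 0.0433
grip_force: 84.2
```

>>> {"fn": "step_arm", "kwargs": {"deltas": [[0,0,-1,0,0,0,-1],[0,0,0,0,0,0,-1],[0,0,0,0,0,0,-1]]}}

```text
clock: 17.95
tcp_pos: [0.4927, -0.1267, 0.0828]
orientation: [0.087, 0.731, 0.67, -0.093]
wrist_force: [0.3, 0.2, -1.9]
finger_gap: 0.0433
grip_force: 84.2
```

>>> {"fn": "step_arm", "kwargs": {"deltas": [[0,0,-0.5,0,0,0,-1],[0,0,0,0,0,0,0.4],[0,0,0,0,0,0,0.4],[0,0,0,0,0,0,0.4],[0,0,30,0,0,0,0.4]]}}

```text
clock: 18.45
tcp_pos: [0.4889, -0.1255, 0.1082]
orientation: [0.083, 0.731, 0.671, -0.095]
wrist_force: [-1.0, 0.4, 0.4]
finger_gap: 0.06
grip_force: 0.0
```

>>> {"fn": "step_arm", "kwargs": {"deltas": [[0,0,50,0,0,0,0.4],[0,0,50,7.3,-0.6,0,0.4],[0,0,0,7.2,-0.6,0,0.4],[0,0,0,0,0,0,0.5]]}}

```text
clock: 18.85
tcp_pos: [0.4932, -0.1293, 0.2134]
orientation: [0.002, 0.738, 0.674, 0.001]
wrist_force: [-0.1, -0.3, -1.0]
finger_gap: 0.0643
grip_force: 0.0
```

```bash
python3 plane.py .09 .108; python3 - <<'E'
from h import *
s=get_state();print(s['tcp_pos'],s['orientation'])
a=read_camera("scene");save("scene3",a);w=cloud(a);x,y,z=w[...,0],w[...,1],w[...,2]
hsv=cv2.cvtColor(a["image"],cv2.COLOR_RGB2HSV)
r=(abs(x-.49)<.15)&(abs(y+.385)<.15)
print("bar",rect(w,biggest(r&(z>.063)&(z<.082))),"foot",rect(w,biggest(r&(z>.011)&(z<.024))),"mat",rect(w,biggest(r&(hsv[...,2]<60)&(z<.01))))
E
```

```text
wrist slope [0.    0.002 0.099] X [-0.0206  0.0238] Y [-0.0693  0.0686] 9660
scene slope [-0.01   0.003  0.099] X [-0.021   0.0241] Y [-0.0723  0.0664] 615
side slope [ 0.001 -0.002  0.097] X [-0.0224  0.0221] Y [-0.067   0.0733] 211
[ 0.49088791 -0.12619004  0.2099565 ] [-0.00076163  0.73725372  0.67561421 -0.00134492]
bar [array([ 485.4, -382.7]), array([83.3, 30. ]), 78.4, 383] foot [array([ 484.5, -382.8]), array([120.6,  60. ]), 78.9, 541] mat [array([ 493.1, -384.2]), array([144.5, 103. ]), 73.5, 830]
```

View pics/scene3.png

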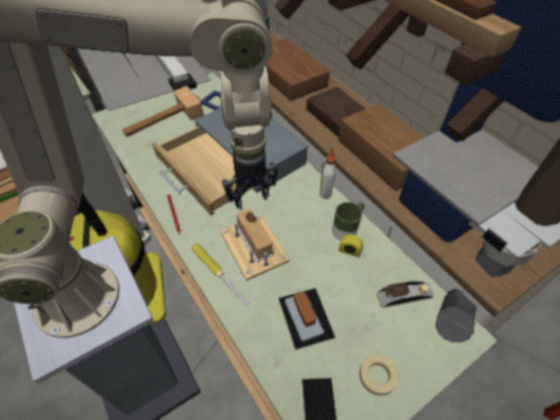

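The stack is straight and level and the drawer is empty. The tamper has not moved; its bar is at pixel (305,308). Next is the tamper.

>>> {"fn": "step_arm", "kwargs": {"deltas": [[-1,-43,-8,0,0,-1.2,0.3],[-1,-43,-8,0,0,-1.1,0.3],[-1,-43,-8,0,0,-1.1,0.3],[-1,-43,-8,0,0,-1.1,0.3],[-1,-43,-8,0,0,-1.1,0.3]]}}

```text
clock: 19.55
tcp_pos: [0.4865, -0.3412, 0.1694]
orientation: [-0.001, 0.769, 0.64, -0.001]
wrist_force: [-0.7, 0.8, 0.0]
finger_gap: 0.0554
grip_force: 0.0
```

>>> {"fn": "step_arm", "kwargs": {"deltas": [[-0.5,-42,-10,0,0,-1.1,0.3],[0,0,0,0,0,0,0.3],[0,0,0,0,0,0,0.3]]}}

```text
clock: 19.85
tcp_pos: [0.4857, -0.3823, 0.159]
orientation: [-0.002, 0.775, 0.632, -0.001]
wrist_force: [-0.3, -0.2, -0.2]
finger_gap: 0.0557
grip_force: 0.0
```

```bash
python3 - <<'E'
from h import *
a=read_camera("wrist");save("wrist3",a);w=cloud(a);x,y,z=w[...,0],w[...,1],w[...,2]
r=(abs(x-.49)<.15)&(abs(y+.385)<.15)
print("bar",rect(w,biggest(r&(z>.063)&(z<.082))),"foot",rect(w,biggest(r&(z>.011)&(z<.024))))
s=get_state();print(s["tcp_pos"],2*np.degrees(np.arctan2(s["orientation"][2],s["orientation"][1]))-90)
E
```

```text
bar [array([ 485.7, -380.4]), array([82.6, 30.1]), 77.6, 4408] foot [array([ 485.6, -381.1]), array([119.7,  60.3]), 77.5, 4611]
[ 0.48601724 -0.38161385  0.15982617] -11.601669724704166
```

View pics/wrist3.png

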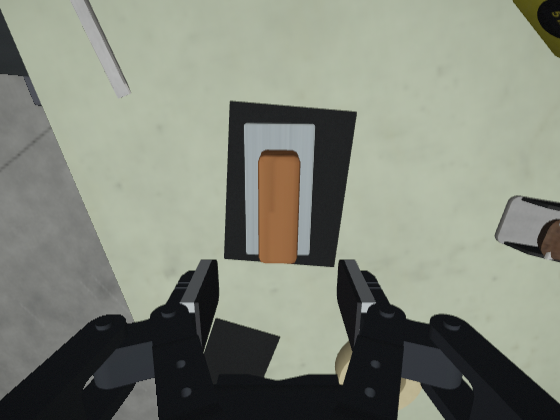

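The wrist view shows the tamper bar at (280,205), in line with the fingers and centred. Descending on it.

>>> {"fn": "step_arm", "kwargs": {"deltas": [[0,1,-40,0,0,-0.8,0.3],[0,0,-40,0,0,0,0.3],[0,0,-27,0,0,0,0.3],[0,0,-15,0,0,0,0.3],[0,0,0,0,0,0,0.3]]}}

```text
clock: 20.4
tcp_pos: [0.4852, -0.3785, 0.0368]
orientation: [-0.003, 0.779, 0.627, -0.001]
wrist_force: [-1.1, 0.3, -0.2]
finger_gap: 0.0555
grip_force: 0.0
```

>>> {"fn": "step_arm", "kwargs": {"deltas": [[0,0,0,0,0,0,-1],[0,0,0,0,0,0,-1],[0,0,0,0,0,0,-1],[0,0,0,0,0,0,-1],[0,0,0,0,0,0,-1]], "newtons": 100}}

```text
clock: 20.9
tcp_pos: [0.4874, -0.3826, 0.0411]
orientation: [0.001, 0.78, 0.626, 0.0]
wrist_force: [0.4, 3.8, 6.4]
finger_gap: 0.0286
grip_force: 99.7
```

>>> {"fn": "step_arm", "kwargs": {"deltas": [[0,0,10,0,0,0,-1],[0,0,30,0,0,0,-1],[0,0,45,0,0,0,-1],[0,0,45,0,0,0,-1],[0,0,20,0,0,0,-1]]}}

```text
clock: 21.4
tcp_pos: [0.4874, -0.3839, 0.1946]
orientation: [0.003, 0.78, 0.626, -0.0]
wrist_force: [0.8, -0.3, -3.0]
finger_gap: 0.0287
grip_force: 99.4
```

>>> {"fn": "step_arm", "kwargs": {"deltas": [[0,0,0,0,0,0,-1],[0,0,0,0,0,0,-1]]}}

```text
clock: 21.6
tcp_pos: [0.486, -0.3824, 0.1888]
orientation: [-0.0, 0.78, 0.626, -0.0]
wrist_force: [-0.8, 0.8, -2.9]
finger_gap: 0.0288
grip_force: 99.4
```

```bash
python3 - <<'E'
from h import *
s=get_state();print(s["tcp_pos"],s["orientation"],2*np.degrees(np.arctan2(s["orientation"][2],s["orientation"][1]))-90)
for k in ("scene","side"):
    a=read_camera(k);save(k+"4",a);w=cloud(a);x,y,z=w[...,0],w[...,1],w[...,2]
    hsv=cv2.cvtColor(a["image"],cv2.COLOR_RGB2HSV)
    m=biggest((abs(x-.49)<.15)&(abs(y+.385)<.15)&(z>.12)&(z<.185)&(hsv[...,1]<80)&(hsv[...,2]>70))
    print(k,rect(w,m),np.nanpercentile(z[m],[1,50,99]))
a=cv2.imread("pics/scene4.png")[220:360,230:390];b=cv2.imread("pics/side4.png")[130:250,260:420]
cv2.imwrite("pics/t4.png",np.hstack([cv2.resize(a,(400,350)),cv2.resize(b,(400,350))]))
E
```

```text
[ 0.48602904 -0.38239478  0.18876168] [-2.55709458e-04  7.79791382e-01  6.26039345e-01 -2.71701100e-04] -12.482966888973834
scene [array([ 482.9, -394.5]), array([97.7, 60.4]), 77.0, 570] [0.15450239 0.16391374 0.16890449]
side [array([ 482.1, -379.5]), array([131.7,  60.4]), 78.7, 178] [0.1468413  0.15949098 0.17082858]
```

View pics/t4.png

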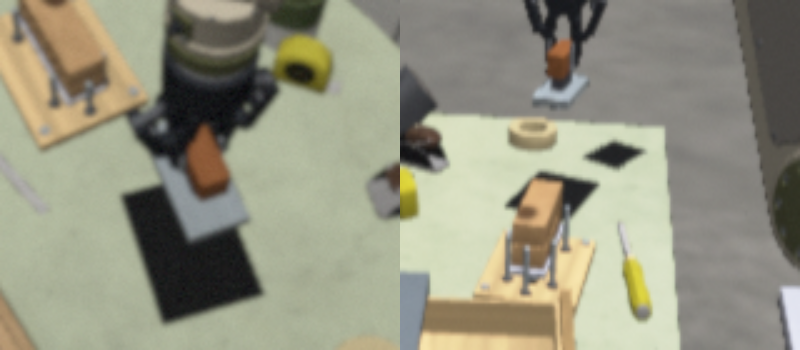

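The tamper is held, but the foot may be slightly tilted. The mat is now uncovered, so I'll measure both.

```bash
cat > foot.py <<'E'
from h import *
import sys
cx,cy_,yaw,lo,hi=[float(v) for v in sys.argv[1:6]]
c0,s0=np.cos(np.deg2rad(yaw)),np.sin(np.deg2rad(yaw))
for k in ("scene","side","wrist"):
    a=read_camera(k);w=cloud(a);hsv=cv2.cvtColor(a["image"],cv2.COLOR_RGB2HSV)
    x,y,z=w[...,0]-cx,w[...,1]-cy_,w[...,2]
    X=x*c0+y*s0;Y=-x*s0+y*c0
    m=(abs(X)<.05)&(abs(Y)<.10)&(z>lo)&(z<hi)&(hsv[...,1]<60)&(hsv[...,2]>70)
    if m.sum()<60: continue
    m=biggest(m)
    for _ in range(8):
        A=np.c_[X[m],Y[m],np.ones(m.sum())];c=np.linalg.lstsq(A,z[m],rcond=None)[0]
        m=m&(z-(c[0]*X+c[1]*Y+c[2])>-.003)
    print(k,"slope",c.round(3),"X",np.percentile(X[m],[.5,99.5]).round(4),"Y",np.percentile(Y[m],[.5,99.5]).round(4),m.sum())
    if k=="scene":
        mm=(w[...,2]<.012)&(hsv[...,2]<60)&(abs(w[...,0]-.49)<.12)&(abs(w[...,1]+.385)<.12); print("mat",rect(w,biggest(mm)))
s=get_state();print(s["tcp_pos"].round(4),s["orientation"].round(4),s["wrist_force"].round(1))
E
python3 foot.py .486 -.3824 -12.5 .13 .19
```

```text
scene slope [-0.     0.019  0.163] X [-0.0309  0.0281] Y [-0.0602  0.0232] 481
mat [array([ 493.2, -384.8]), array([143.6, 103.5]), 73.2, 1449]
side slope [-0.059 -0.546  0.192] X [-0.0323  0.0244] Y [0.018  0.0686] 28
wrist slope [-0.003  0.001  0.162] X [-0.0313  0.028 ] Y [-0.0059  0.0609] 8291
[ 0.4855 -0.3816  0.1871] [-2.000e-03  7.797e-01  6.261e-01 -4.000e-04] [ 0.2 -0.2 -3.1]
```

>>> {"fn": "step_arm", "kwargs": {"deltas": [[1,20,0,0,0,1,-1],[1,40,0,0,0,1,-1],[1,40,0,0,0,1,-1],[1,40,0,0,0,1,-1],[1,40,0,0,0,1,-1]]}}

```text
clock: 22.35
tcp_pos: [0.4906, -0.2007, 0.1881]
orientation: [-0.001, 0.752, 0.66, -0.0]
wrist_force: [0.8, 0.9, -2.7]
finger_gap: 0.0285
grip_force: 99.2
```

>>> {"fn": "step_arm", "kwargs": {"deltas": [[1,40,0,0,0,1,-1],[0.5,30,0,0,0,1,-1],[0,13,0,0,0,0.6,-1],[0,0,0,0,0,0,-1],[0,0,0,0,0,0,-1]]}}

```text
clock: 22.85
tcp_pos: [0.4929, -0.1198, 0.1888]
orientation: [-0.0, 0.737, 0.676, -0.0]
wrist_force: [0.2, -0.4, -2.2]
finger_gap: 0.0288
grip_force: 99.2
```

```bash
python3 foot.py .491 -.119 -4.9 .13 .19
```

```text
scene slope [-0.    -0.012  0.164] X [-0.0284  0.0308] Y [-0.0617  0.052 ] 397
mat [array([ 493.3, -384.3]), array([144.3, 103. ]), 73.8, 1966]
side slope [-0.037 -0.308  0.181] X [-0.0274  0.0285] Y [0.0006 0.0654] 39
wrist slope [-0.     0.001  0.164] X [-0.0282  0.0311] Y [-0.0081  0.0588] 8267
[ 0.4929 -0.1206  0.1889] [-1.000e-04  7.371e-01  6.758e-01 -3.000e-04] [ 0.1  0.6 -2.7]
```

>>> {"fn": "step_arm", "kwargs": {"deltas": [[-1,1,-20,0,0,0,-1],[0,0,-15,0,0,0,-1],[0,0,-8,0,0,0,-1],[0,0,-4,0,0,0,-1],[0,0,0,0,0,0,-1]]}}

```text
clock: 23.5
tcp_pos: [0.4917, -0.1188, 0.1419]
orientation: [-0.0, 0.737, 0.676, -0.0]
wrist_force: [0.1, 0.9, -3.2]
finger_gap: 0.0286
grip_force: 99.3
```

>>> {"fn": "step_arm", "kwargs": {"deltas": [[0,0,-2,0,0,0,-1],[0,0,-2,0,0,0,-1],[0,0,0,0,0,0,-1]]}}

```text
clock: 23.8
tcp_pos: [0.4919, -0.1184, 0.1383]
orientation: [-0.0, 0.736, 0.676, -0.0]
wrist_force: [0.3, 0.2, -2.7]
finger_gap: 0.0286
grip_force: 99.3
```

>>> {"fn": "step_arm", "kwargs": {"deltas": [[0,0,-2,0,0,0,-1],[0,0,-2,0,0,0,-1],[0,0,0,0,0,0,-1]]}}

```text
clock: 24.1
tcp_pos: [0.4921, -0.1185, 0.1353]
orientation: [0.0, 0.736, 0.676, 0.0]
wrist_force: [-2.9, -0.1, 7.2]
finger_gap: 0.0288
grip_force: 100.5
```

>>> {"fn": "step_arm", "kwargs": {"deltas": [[0,0,-2,0,0,0,-1],[0,0,-2,0,0,0,-1],[0,0,0,0,0,0,-1]]}}

```text
clock: 24.4
tcp_pos: [0.4922, -0.1185, 0.1317]
orientation: [0.001, 0.736, 0.677, 0.0]
wrist_force: [-2.6, 1.2, 9.9]
finger_gap: 0.0289
grip_force: 100.9
```

>>> {"fn": "step_arm", "kwargs": {"deltas": [[0,0,-2,0,0,0,-1],[0,0,-2,0,0,0,-1],[0,0,0,0,0,0,-1]]}}

```text
clock: 24.7
tcp_pos: [0.4922, -0.1185, 0.128]
orientation: [0.001, 0.736, 0.676, 0.0]
wrist_force: [-3.3, 1.3, 12.9]
finger_gap: 0.0286
grip_force: 101.2
```

>>> {"fn": "step_arm", "kwargs": {"deltas": [[0,0,-2,0,0,0,-1],[0,0,0,0,0,0,-1]]}}

```text
clock: 24.9
tcp_pos: [0.4922, -0.1185, 0.1262]
orientation: [0.001, 0.736, 0.677, 0.0]
wrist_force: [-4.7, 1.5, 13.3]
finger_gap: 0.0285
grip_force: 101.3
```

>>> {"fn": "step_arm", "kwargs": {"deltas": [[0,0,-2,0,0,0,-1],[0,0,-1,0,0,0,-1],[0,0,0,0,0,0,-1]]}}

```text
clock: 25.2
tcp_pos: [0.4925, -0.1187, 0.1257]
orientation: [0.002, 0.736, 0.677, 0.0]
wrist_force: [-7.0, 3.3, 29.5]
finger_gap: 0.0289
grip_force: 103.7
```

>>> {"fn": "step_arm", "kwargs": {"deltas": [[0,0,-1,0,0,0,-1],[0,0,0,0,0,0,-1],[0,0,0,0,0,0,-1]]}}

```text
clock: 25.5
tcp_pos: [0.4926, -0.1188, 0.1256]
orientation: [0.002, 0.736, 0.677, 0.001]
wrist_force: [-10.8, 2.8, 35.2]
finger_gap: 0.0286
grip_force: 104.5
```

```bash
python3 foot.py .491 -.119 -4.9 .08 .12 | grep -v mat; python3 -c "
from h import *
print(get_state()['ft_torque'])"
```

```text
scene slope [0.001 0.006 0.101] X [-0.0289  0.0307] Y [-0.0609  0.0451] 352
side slope [-0.002 -0.006  0.1  ] X [-0.0308  0.0287] Y [-0.0508  0.0666] 170
wrist slope [-0.001  0.003  0.101] X [-0.0289  0.0305] Y [-0.0061  0.0606] 8290
[ 0.4926 -0.1188  0.1256] [2.200e-03 7.364e-01 6.765e-01 6.000e-04] [-10.4   3.7  35.8]
[1.05698422 3.11423041 0.01490723]
```

>>> {"fn": "step_arm", "kwargs": {"deltas": [[0,0,0,0,0,0,-1],[0,0,0,0,0,0,-1],[0,0,0,0,0,0,-1],[0,0,0,0,0,0,-1],[0,0,0,0,0,0,-1]]}}

```text
clock: 26.15
tcp_pos: [0.4927, -0.1188, 0.1256]
orientation: [0.002, 0.736, 0.677, 0.001]
wrist_force: [-9.9, 3.9, 35.1]
finger_gap: 0.0286
grip_force: 104.5
```

>>> {"fn": "step_arm", "kwargs": {"deltas": [[0,0,0,0,0,0,-1],[0,0,0,0,0,0,-1],[0,0,0,0,0,0,-1],[0,0,0,0,0,0,-1],[0,0,0,0,0,0,-1]]}}

```text
clock: 26.65
tcp_pos: [0.4927, -0.1187, 0.1256]
orientation: [0.002, 0.736, 0.677, 0.001]
wrist_force: [-9.8, 3.6, 35.0]
finger_gap: 0.0287
grip_force: 104.5
```

>>> {"fn": "step_arm", "kwargs": {"deltas": [[0,0,0,0,0,0,-1],[0,0,0,0,0,0,-1],[0,0,0,0,0,0,-1],[0,0,0,0,0,0,-1],[0,0,0,0,0,0,-1]]}}

```text
clock: 27.15
tcp_pos: [0.4926, -0.1188, 0.1256]
orientation: [0.002, 0.736, 0.677, 0.001]
wrist_force: [-10.2, 3.9, 36.1]
finger_gap: 0.0287
grip_force: 104.5
```

>>> {"fn": "step_arm", "kwargs": {"deltas": [[0,0,0,0,0,0,-1],[0,0,0,0,0,0,-1],[0,0,0,0,0,0,-1],[0,0,0,0,0,0,-1],[0,0,0,0,0,0,-1]]}}

```text
clock: 27.65
tcp_pos: [0.4926, -0.1187, 0.1256]
orientation: [0.002, 0.736, 0.677, 0.001]
wrist_force: [-9.9, 3.4, 36.1]
finger_gap: 0.0284
grip_force: 104.5
```

```bash
python3 foot.py .491 -.119 -4.9 .08 .12 | grep -v mat; python3 plane.py .06 .10;  python3 -c "
from h import *
print(get_state()['ft_torque'])"
```

```text
scene slope [0.003 0.012 0.102] X [-0.0288  0.0305] Y [-0.0611  0.0475] 344
side slope [ 0.014 -0.005  0.1  ] X [-0.0305  0.0282] Y [-0.0505  0.0647] 163
wrist slope [-0.     0.003  0.101] X [-0.0289  0.0305] Y [-0.0061  0.0606] 8281
[ 0.4926 -0.1187  0.1256] [2.200e-03 7.364e-01 6.766e-01 6.000e-04] [-10.    3.8  35.2]
wrist slope [-0.002 -0.038  0.089] X [-0.0201  0.0243] Y [0.0606 0.069 ] 1431
scene slope [-0.002  0.135  0.096] X [-0.0204  0.0234] Y [-0.0738 -0.0579] 76
side slope [-0.062 -0.203  0.099] X [-0.0292  0.0222] Y [0.0565 0.0765] 38
[ 1.07968153  3.14305771 -0.00425689]
```

The foot is level and its underside is at 88 mm, so the plate is bottomed out (12 mm down); it was held over 2 s. Lifting straight up and returning to the mat.

>>> {"fn": "step_arm", "kwargs": {"deltas": [[0,0,4,0,0,0,-1],[0,0,4,0,0,0,-1],[0,0,4,0,0,0,-1],[0,0,4,0,0,0,-1],[0,0,6,0,0,0,-1]]}}

```text
clock: 28.45
tcp_pos: [0.4919, -0.1184, 0.1427]
orientation: [0.0, 0.736, 0.676, -0.0]
wrist_force: [-0.7, -0.4, -2.8]
finger_gap: 0.0282
grip_force: 99.2
```

>>> {"fn": "step_arm", "kwargs": {"deltas": [[0,0,15,0,0,0,-1],[0,0,20,0,0,0,-1],[0,0,10,0,0,0,-1],[0,-20,0,0,0,-1.2,-1],[0,-40,0,0,0,-1.2,-1]]}}

```text
clock: 28.95
tcp_pos: [0.492, -0.177, 0.1876]
orientation: [-0.0, 0.749, 0.662, 0.0]
wrist_force: [0.3, 0.4, -1.9]
finger_gap: 0.0286
grip_force: 99.3
```

>>> {"fn": "step_arm", "kwargs": {"deltas": [[0,-40,0,0,0,-1.2,-1],[0,-40,0,0,0,-1.2,-1],[0,-40,0,0,0,-1.2,-1],[0,-40,0,0,0,-1.2,-1],[0,-30,0,0,0,-1,-1]]}}

```text
clock: 29.45
tcp_pos: [0.4915, -0.3709, 0.1864]
orientation: [-0.0, 0.784, 0.621, -0.0]
wrist_force: [-0.3, -0.0, -3.0]
finger_gap: 0.0287
grip_force: 99.2
```

>>> {"fn": "step_arm", "kwargs": {"deltas": [[0,-15,0,0,0,0,-1],[0,0,0,0,0,0,-1],[0,0,0,0,0,0,-1]]}}

```text
clock: 29.75
tcp_pos: [0.4916, -0.3825, 0.1865]
orientation: [-0.001, 0.783, 0.622, 0.0]
wrist_force: [0.7, 0.8, -3.5]
finger_gap: 0.0287
grip_force: 99.2
```

```bash
python3 foot.py .493 -.3845 -13 .11 .19; python3 plane.py .09 .108
```

```text
scene slope [-0.015  0.008  0.163] X [-0.0317  0.0275] Y [-0.059   0.0225] 444
mat [array([ 493.3, -384.2]), array([144., 103.]), 73.4, 1518]
side slope [ 0.031 -0.525  0.193] X [-0.0349  0.0189] Y [0.0036 0.0716] 20
wrist slope [-0.001 -0.     0.162] X [-0.0321  0.0273] Y [-0.0041  0.0625] 8289
[ 0.492  -0.3818  0.1872] [-5.000e-04  7.824e-01  6.227e-01 -1.000e-04] [-0.  -0.1 -3.2]
scene slope [ 0.002 -0.001  0.099] X [-0.0207  0.024 ] Y [-0.0723  0.0669] 622
side slope [-0.     0.003  0.098] X [-0.0229  0.0221] Y [-0.0661  0.0729] 203
```

>>> {"fn": "step_arm", "kwargs": {"deltas": [[2,-1,-45,0,0,0,-1],[0,0,-45,0,0,0,-1],[0,0,-33,0,0,0,-1],[0,0,-15,0,0,0,-1],[0,0,-4,0,0,0,-1]]}}

```text
clock: 30.55
tcp_pos: [0.4925, -0.3824, 0.0426]
orientation: [-0.003, 0.783, 0.622, -0.0]
wrist_force: [0.1, -0.4, -2.7]
finger_gap: 0.0287
grip_force: 99.3
```

>>> {"fn": "step_arm", "kwargs": {"deltas": [[0,0,-2,0,0,0,-1],[0,0,0,0,0,0,-1]]}}

```text
clock: 30.75
tcp_pos: [0.4946, -0.3849, 0.0444]
orientation: [0.001, 0.783, 0.622, -0.0]
wrist_force: [0.5, 0.8, -2.6]
finger_gap: 0.0287
grip_force: 99.3
```

>>> {"fn": "step_arm", "kwargs": {"deltas": [[0,0,-2,0,0,0,-1],[0,0,0,0,0,0,-1],[0,0,0,0,0,0,-1]]}}

```text
clock: 31.05
tcp_pos: [0.4941, -0.3847, 0.0419]
orientation: [0.0, 0.783, 0.622, -0.0]
wrist_force: [-0.2, 1.0, -2.4]
finger_gap: 0.0289
grip_force: 99.3
```

>>> {"fn": "step_arm", "kwargs": {"deltas": [[0,0,-1,0,0,0,-1],[0,0,0,0,0,0,-1]]}}

```text
clock: 31.25
tcp_pos: [0.4941, -0.3847, 0.0411]
orientation: [0.0, 0.783, 0.622, -0.0]
wrist_force: [-0.4, 1.9, 3.6]
finger_gap: 0.0286
grip_force: 100.3
```

Contact. Releasing and rising, then on to the drawer handle.

>>> {"fn": "step_arm", "kwargs": {"deltas": [[0,0,0,0,0,0,0.1],[0,0,0,0,0,0,0.1],[0,0,0,0,0,0,0.1],[0,0,25,0,0,0,0.1],[0,0,45,0,0,0,0.1]]}}

```text
clock: 31.75
tcp_pos: [0.4917, -0.3824, 0.107]
orientation: [-0.004, 0.783, 0.622, -0.001]
wrist_force: [1.3, 0.8, -0.1]
finger_gap: 0.0465
grip_force: 0.0
```

>>> {"fn": "step_arm", "kwargs": {"deltas": [[0,0,45,0,0,0,-0.34],[0,0,45,0,0,0,-0.34],[-10,45,0,0,0,2,-0.34],[-10,45,0,0,0,2,-0.34],[-10,45,0,0,0,2,-0.34]]}}

```text
clock: 32.25
tcp_pos: [0.4636, -0.2485, 0.2005]
orientation: [0.0, 0.749, 0.662, 0.0]
wrist_force: [0.2, 0.1, 0.6]
finger_gap: 0.028
grip_force: 0.0
```

```bash
python3 - <<'E'
from h import *
a=read_camera("scene");save("scene5",a);w=cloud(a);x,y,z=w[...,0],w[...,1],w[...,2]
hsv=cv2.cvtColor(a["image"],cv2.COLOR_RGB2HSV)
r=(abs(x-.49)<.15)&(abs(y+.385)<.15)
print("bar",rect(w,biggest(r&(z>.063)&(z<.082))),"foot",rect(w,biggest(r&(z>.011)&(z<.024))))
for k in("scene","side"):
    w=cloud(a if k=="scene" else read_camera(k));x,y,z=w[...,0],w[...,1],w[...,2]
    t=np.deg2rad(6.4);A=x*np.cos(t)+y*np.sin(t);B=-x*np.sin(t)+y*np.cos(t)
    m=(A>.36)&(A<.43)&(B>.09)&(B<.28)&(z>.042)&(z<.058)
    print(k,np.histogram(A[m],bins=np.arange(.36,.435,.005))[0],rect(w,biggest(m)))
s=get_state();print(s["tcp_pos"],2*np.degrees(np.arctan2(s["orientation"][2],s["orientation"][1]))-90)
E
```

```text
bar [array([ 493.5, -385.6]), array([83.2, 30.2]), 76.0, 381] foot [array([ 493.2, -385.2]), array([120.2,  60.1]), 77.7, 539]
scene [ 0  0  0  0  0  0  6 57 37  9  8  7  6  8  0] [array([389. , 223.4]), array([ 35.8, 125.9]), 6.0, 138]
side [ 0  0  0  0  0  0  6 44 54  9  9 10 10 10  0] [array([388.3, 233. ]), array([ 35.7, 130.1]), 6.7, 152]
[ 0.46157284 -0.24410854  0.20020263] -6.80129157157009
```

>>> {"fn": "step_arm", "kwargs": {"deltas": [[-7.5,43,0,0,0,1.2,-0.34],[-7.5,43,0,0,0,1.2,-0.34],[-7.5,43,0,0,0,1.2,-0.34],[-7.5,43,0,0,0,1.2,-0.34],[-7.5,43,0,0,0,1.2,-0.34]]}}

```text
clock: 32.85
tcp_pos: [0.4263, -0.0333, 0.2003]
orientation: [0.0, 0.714, 0.7, 0.0]
wrist_force: [1.2, -0.5, -0.6]
finger_gap: 0.0277
grip_force: 0.0
```

>>> {"fn": "step_arm", "kwargs": {"deltas": [[-7.5,43,0,0,0,1.2,-0.34],[-7.5,43,0,0,0,1.2,-0.34],[-7.5,43,0,0,0,1.2,-0.34],[-7.5,43,-10,0,0,1.2,-0.34],[-7.5,43,-20,0,0,1.2,-0.34]]}}

```text
clock: 33.35
tcp_pos: [0.3903, 0.1826, 0.1715]
orientation: [0.001, 0.676, 0.737, 0.002]
wrist_force: [1.2, 0.2, -0.5]
finger_gap: 0.0282
grip_force: 0.0
```

>>> {"fn": "step_arm", "kwargs": {"deltas": [[-9,42,-20,0,0,1.2,-0.34],[0,0,0,0,0,0,-0.34],[0,0,0,0,0,0,-0.34]]}}

```text
clock: 33.65
tcp_pos: [0.3795, 0.2232, 0.1498]
orientation: [-0.0, 0.667, 0.745, -0.001]
wrist_force: [-0.1, -0.2, -0.5]
finger_gap: 0.0281
grip_force: 0.0
```

>>> {"fn": "step_arm", "kwargs": {"deltas": [[-2,4,-40,0,0,0.4,-0.34],[0,0,-40,0,0,0,-0.34],[0,0,-27,0,0,0,-0.34],[0,0,-10,0,0,0,-0.34],[0,0,0,0,0,0,-0.34]]}}

```text
clock: 34.15
tcp_pos: [0.378, 0.2253, 0.0327]
orientation: [-0.0, 0.667, 0.745, -0.001]
wrist_force: [0.4, 0.1, 0.6]
finger_gap: 0.0284
grip_force: 0.0
```

>>> {"fn": "step_arm", "kwargs": {"deltas": [[0,0,0,0,0,0,-1],[0,0,0,0,0,0,-1],[0,0,0,0,0,0,-1],[0,0,0,0,0,0,-1]], "newtons": 60}}

```text
clock: 34.55
tcp_pos: [0.3795, 0.2265, 0.0347]
orientation: [0.001, 0.666, 0.746, 0.001]
wrist_force: [1.1, -4.9, 6.8]
finger_gap: 0.0084
grip_force: 59.1
```

>>> {"fn": "step_arm", "kwargs": {"deltas": [[20,2.2,0,0,0,0,-1],[30,3.3,0,0,0,0,-1],[30,3.3,0,0,0,0,-1],[30,3.3,0,0,0,0,-1],[25,2.8,0,0,0,0,-1]]}}

```text
clock: 35.05
tcp_pos: [0.5151, 0.2417, 0.0347]
orientation: [0.001, 0.666, 0.746, 0.001]
wrist_force: [-1.5, -2.3, 8.5]
finger_gap: 0.0087
grip_force: 59.6
```

>>> {"fn": "step_arm", "kwargs": {"deltas": [[15,1.7,0,0,0,0,-1],[8,0.9,0,0,0,0,-1],[4,0.4,0,0,0,0,-1],[0,0,0,0,0,0,-1]]}}

```text
clock: 35.45
tcp_pos: [0.5409, 0.2446, 0.0347]
orientation: [0.0, 0.666, 0.746, 0.0]
wrist_force: [-0.7, -2.6, 7.2]
finger_gap: 0.009
grip_force: 60.0
```

>>> {"fn": "step_arm", "kwargs": {"deltas": [[3,0.3,0,0,0,0,-1],[3,0.3,0,0,0,0,-1],[0,0,0,0,0,0,-1]]}}

```text
clock: 35.75
tcp_pos: [0.5409, 0.2446, 0.0346]
orientation: [-0.003, 0.665, 0.747, -0.003]
wrist_force: [-14.8, -4.9, 19.4]
finger_gap: 0.0085
grip_force: 61.4
```

>>> {"fn": "step_arm", "kwargs": {"deltas": [[2,0.2,-2,0,0,0,-1],[0,0,0,0,0,0,-1],[-5,-0.5,0,0,0,0,-1],[0,0,0,0,0,0,-1]]}}

```text
clock: 36.15
tcp_pos: [0.5409, 0.2446, 0.0346]
orientation: [-0.0, 0.665, 0.746, -0.001]
wrist_force: [-10.5, -5.2, 23.5]
finger_gap: 0.0083
grip_force: 61.9
```

>>> {"fn": "step_arm", "kwargs": {"deltas": [[0,0,0,0,0,0,-0.34],[0,0,0,0,0,0,-0.34],[0,0,0,0,0,0,-0.34],[0,0,40,0,0,0,-0.34],[0,0,50,0,0,0,-0.34]]}}

```text
clock: 36.65
tcp_pos: [0.5406, 0.2443, 0.119]
orientation: [-0.002, 0.666, 0.746, -0.003]
wrist_force: [1.5, 0.4, -0.3]
finger_gap: 0.028
grip_force: 0.0
```

>>> {"fn": "step_arm", "kwargs": {"deltas": [[-20,40,30,0,0,0,-0.34],[-30,40,0,0,0,0,-0.34],[-30,40,0,0,0,0,-0.34],[-30,40,0,0,0,0,-0.34],[0,0,0,0,0,0,-0.34]]}}

```text
clock: 37.15
tcp_pos: [0.4302, 0.4063, 0.1486]
orientation: [-0.001, 0.663, 0.749, -0.0]
wrist_force: [-0.2, 0.4, -0.5]
finger_gap: 0.028
grip_force: 0.0
```

```bash
python3 - <<'E'
from h import *
t=np.deg2rad(6.4)
for k in("scene","side"):
    a=read_camera(k);save(k+"6",a);w=cloud(a);x,y,z=w[...,0],w[...,1],w[...,2]
    A=x*np.cos(t)+y*np.sin(t);B=-x*np.sin(t)+y*np.cos(t)
    m=(A>.53)&(A<.595)&(B>.09)&(B<.28)&(z>.042)&(z<.058)
    print(k,"handle",np.histogram(A[m],bins=np.arange(.53,.605,.005))[0])
    hsv=cv2.cvtColor(a["image"],cv2.COLOR_RGB2HSV)
    mp=(A>.5)&(A<.68)&(B>0)&(B<.37)&(z>.066)&(z<.078)&(hsv[...,1]>90);print("panel",np.percentile(A[mp],[1,50,99]).round(4))
    mt=(A>.55)&(A<.9)&(B>.02)&(B<.35)&(z>.081)&(z<.09)&(hsv[...,1]<90);print("top front",np.percentile(A[mt],[.5,99.5]).round(4))
    r=(abs(x-.49)<.15)&(abs(y+.385)<.15)
    if k=="scene":print("foot",rect(w,biggest(r&(z>.011)&(z<.024))))
E
python3 plane.py .09 .108
```

```text
scene handle [ 0  0  0  0  0 18 55 21  7  5  6  7  7  0]
panel [0.5982 0.605  0.6153]
top front [0.6137 0.8904]
foot [array([ 493.2, -385.6]), array([120.4,  60. ]), 77.2, 546]
side handle [ 0  0  0  0  0 19 45 37 11  8 10  7  7  0]
panel [0.5986 0.6057 0.6134]
top front [0.6142 0.8875]
scene slope [-0.005  0.001  0.099] X [-0.0206  0.0238] Y [-0.0724  0.0672] 625
```

View pics/scene6.png

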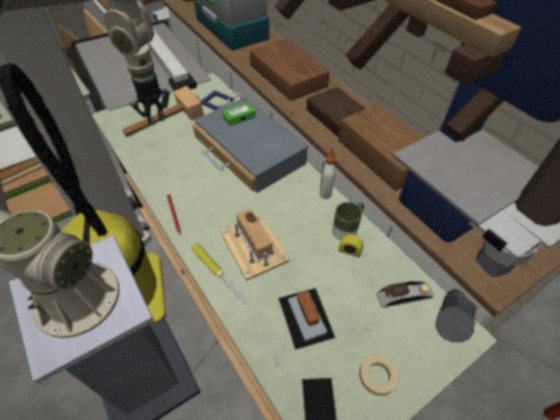

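The drawer is shut: its panel lies flush against the cabinet front at 0.614, and the handle has travelled 165 mm. The stack is centred in the jig at pixel (255,230), the tamper stands on the mat at (305,312), and the arm is clear.

```bash
python3 -c "
from workcell import *
print(hand_in())"
```

```text
the job is handed in; nothing more can be done
None
```

I completed every step and handed the job in at about 37 s on the robot's clock; no verdict came back. Both strips (the drawer held only two) are stacked in the jig after a press of over 2 s with the plate bottomed out level, the tamper stands on its mat, and the drawer is shut.

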